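# Walk a cold block round to its fence

### The arm

A 7-joint arm with a two-finger parallel gripper is mounted at the origin on a cart in front of the work surface, level with it; the furniture and walls round the work are solid. World frame = base frame: x ahead of the robot, y to its left, z up, the work surface at z = 0. Lengths are in mm, angles in degrees, forces in N, time in s.
With the tool pointing down it reaches from about 425 to 875 mm from the base axis. Payload 9.9 kg.
Tool frame: the origin (TCP) lies midway between the tips of the shut fingers; the grasp point (between the pads) lies 19 mm behind it; z points along the fingers, y is the line along which they close (so a half turn about z gives the same grasp; the last joint's range is limited). The gripper opens to 85 mm and grips with 20 to 120 N. Pads are 22 mm wide; open, the fingers measure 114 mm over their backs; the gripper's body (76 mm by 85 mm) begins 54 mm behind the grasp point. The pads swing forward as they close: fully open they stand 13 mm farther back than shut.
Start: joints at [68.308, 32.985, 1.427, 82.34, -0.859, 64.687, -3.237], TCP at [196.125, -645.882, 231.289] pointing down, gripper open.
Joint ranges: [-157.87, 157.87], [-19.46, 123.44], [-87.15, 90], [11.01, 140.99], [-62.26, 242.26], [9.8, 113.94], [-161.44, 161.44]. Speed limits (degrees/s): [127.2, 127.2, 172.46, 172.46, 180, 180, 180].

### API

Orientations are given as a 3x3 rotation matrix whose columns are the frame's x, y, z axes.
In Python, from station import env gives the robot as it stands. The module is installed in compiled form; this text tells all that it offers.
- The arm moves only by the tool play_rows, never from a script. Its argument "deltas" is a list of rows, each an object of numbers: "tx", "ty", "tz": the shift along the tool's x, y, z scaled (see below); "rx", "ry", "rz": the turn, a rotation vector about the tool's x, y, z scaled (see below); "gripper": the opening, from 0 (shut) to 1 (fully open). In form: [{"tx": .., "ty": .., "tz": .., "rx": .., "ry": .., "rz": .., "gripper": ..}, ...]. A call has 1 to 8 rows; each row shifts and turns the commanded pose from where the row before left it, along the tool's axes as they then stand; what a row does not reach is not made up. The controller multiplies each number of a shift by 0.05 m and each number of a turn by pi/2 rad. A row lasts 1/8 s, in which the tool goes at most 62.5 mm and 10.7 degrees, less where a joint would pass 70% of its speed; a pose out of reach is approached as far as the arm can. A call with a number of a shift or a turn outside -1 to 1 is refused whole. A call with a gripper value outside its range is refused whole. The fingers move at their own pace and stop on an object; the grip force is fixed at half the most. Time passes only in rows, so rows that do not move let the fingers close. It gives the time, the measured TCP pose, the force, the opening and the grip force at its end, in the units of the state.
- env.get_obs(): the state, without advancing time (a new reading comes with each control period).
- env.read_camera(name): name is "scene" or "top" or "wrist"; returns a dict with "pixels" (384x512x3 uint8, red, green, blue), "z_map" (384x512 float32, mm along the optical axis (not along the pixel's ray), 0 where there is no reading), "fx", "fy", "cx", "cy" (pixels), "R" (3x3) and "t" (3): a world point X has camera coordinates R X + t. Camera axes: x right, y down, z forward; pixel columns grow to the right and rows downward; lengths in mm; the calibration is good to about 2 mm. A picture is of the moment at which its call begins.
- env.finish_job(): hands the job in; it is judged then, once.
The state is a dict: "clock": time; "q": joint angles; "qd": joint speeds; "effort": joint torques, N m; "ee_pos": TCP position; "ee_rot": TCP orientation; "force": force on the tool from outside, world axes, zero at the start; "ft_torque": the same for the moment, N m; "grip_width": finger opening in mm; "grasp_force": force on a finger pad.
Only numpy, scipy, OpenCV 4.12 (cv2) and the standard library are available. Lean on these libraries where they do the work, as an engineer would, in place of code of your own. Each camera call takes 0.05 s, during which the arm holds its last target. There are 200 camera calls.

### The job

The heavy aluminium tube block has been left askew on the bench. Without lifting it, push it round by its corners until one of its two long sides lies flush along the front of the low blue fence, neither end of the block sticking out past the fence, then draw the hand clear. Leave the jar, the dropper bottle and the grey nut standing where they are.

Things in the scene. Friction and masses are not known exactly. Their poses are not given: they have to be found in the camera images.
- cold_block: Loose heavy tube block (0.55-0.95 kg): bright aluminium, 8 flat green stoppers in its top, black foot of the same outline. 95 mm along its x, 135 mm along its y (the long sides), 50 mm high, plain upright sides; either long side may face the fence. Origin: centre of its underside, z up. Starts with its long axis 35 to 90 degrees, either way, off the fence's, its centre 115-135 mm in front of the fence.
- fence: Low blue bar fixed to the bench, 20 mm thick (x), 230 mm long (y), 30 mm high, two small feet behind. Origin on the bench in the plane of its front face, half-way along. x points away from the robot into the bar, y along it; the block belongs on the -x side: flush, the block's origin is at x = -47.5 mm in this frame. Its place and angle (up to 0.2 rad) vary.
- tall_jar: Bystander: closed sample jar with white screw lid, 46 mm across, 77 mm high, loose; origin at the centre of its underside. The bystanders take three places in turn: past the left end of the fence, past its right end, and nearer the robot from there.
- brown_bottle: Bystander: brown dropper bottle with black teat, 34 mm across, 102 mm high, loose; origin at the centre of its underside. Stands in one of the three bystander places.
- grey_nut: Bystander: dark grey ribbed plastic union nut (ring), 59 mm across, 24 mm high, loose; origin at the centre of its underside. Stands in one of the three bystander places.

How it is judged (in metres and radians):
At the end, for the whole second after the job is handed in: A long side of the block lies along the fence: parallel within 0.04 rad, gap at its middle under 4 mm, block's middle within 50 mm of the fence's middle; the block is flat on the bench and at rest, each bystander within 15 mm of where it stood (angle between the y axis of cold_block and the y axis of fence, either way round below 0.04 rad and x of cold_block in the frame of fence between -0.0515 and -0.043 m and y of cold_block in the frame of fence between -0.05 and 0.05 m and height (world z) of cold_block below 0.004 m and angle between cold_block's own z axis and vertical below 0.04 rad and linear speed of cold_block below 0.01 m/s and angular speed of cold_block below 0.05 rad/s and distance of each of tall_jar, brown_bottle, grey_nut from where it was at the start of the episode below 0.015 m); the robot touches nothing.
It fails at once if the block is lifted or tipped (height (world z) of cold_block above 0.01 m or angle between cold_block's own z axis and vertical above 0.12 rad).
It fails at once if the tall sample jar is moved, lifted or knocked over (distance of tall_jar from where it was at the start of the episode above 0.02 m or angle between tall_jar's own z axis and vertical above 0.35 rad).
It fails at once if the brown dropper bottle is moved, lifted or knocked over (distance of brown_bottle from where it was at the start of the episode above 0.02 m or angle between brown_bottle's own z axis and vertical above 0.35 rad).
It fails at once if the grey union nut is moved, lifted or knocked over (distance of grey_nut from where it was at the start of the episode above 0.02 m or angle between grey_nut's own z axis and vertical above 0.35 rad).
It also fails if it takes over 64 s, if anything falls off the work surface, if the arm or the gripper's body presses on something with over 40 N, if the wrist force passes 120 N, or if a joint passes its speed limit or range.

## Working session

There is one attempt and no reset: what is moved stays moved. The work goes in short steps, Python scripts to look and compute and a tool call to move; the robot and the scene stay as the last step left them, time stands still between calls to the robot, and variables do not carry over. Pictures are saved under pics/ and viewed, at most 10 in all, crops included, and the job is handed in when it is done.

Besides the shell and the picture viewer there is one more tool, called after "Call:" by a JSON object that holds its "op" and its "data", one argument or row to a line. play_rows: Moves the arm, as the interface text tells. Its arguments: {"type":"object","properties":{"deltas":{"type":"array","items":{"type":"object","properties":{"tx":{"type":"number","minimum":-1,"maximum":1},"ty":{"type":"number","minimum":-1,"maximum":1},"tz":{"type":"number","minimum":-1,"maximum":1},"rx":{"type":"number","minimum":-1,"maximum":1},"ry":{"type":"number","minimum":-1,"maximum":1},"rz":{"type":"number","minimum":-1,"maximum":1},"gripper":{"type":"number"}}}}},"required":["deltas"]}

```bash
mkdir -p pics; python3 - <<'E'
from station import env
import cv2,numpy as np
o=env.get_obs();print(o['clock'],o['ee_pos'],np.round(o['ee_rot'],3),o['q'])
ims=[]
for n in("top","scene"):
    c=env.read_camera(n);np.savez(''+n+'.npz',**c);ims.append(c['pixels'][...,::-1])
    print(n,c['fx'],c['cx'],c['cy'],np.round(c['R'],3).tolist(),np.round(c['t']))
cv2.imwrite('pics/a.png',ims[0]);cv2.imwrite('pics/b.png',ims[1])
E
```

```text
0.0 [ 195.99840226 -645.43330191  230.43545996] [[ 0.957  0.291 -0.001]
 [ 0.291 -0.957  0.002]
 [-0.    -0.002 -1.   ]] [68.3074074  33.03323253  1.42182183 82.38641234 -0.85712989 64.68799045
 -3.23806538]
top 414.61592741809045 251.48333727081703 182.57690538338574 [[0.003, -1.0, -0.015], [-0.99, -0.001, -0.141], [0.141, 0.015, -0.99]] [-149.  550.  821.]
scene 440.28140370188544 251.37159027213207 187.2908606300948 [[-0.896, -0.445, -0.0], [-0.343, 0.69, -0.638], [0.284, -0.571, -0.77]] [424. 313. 720.]
```

View pics/a.png

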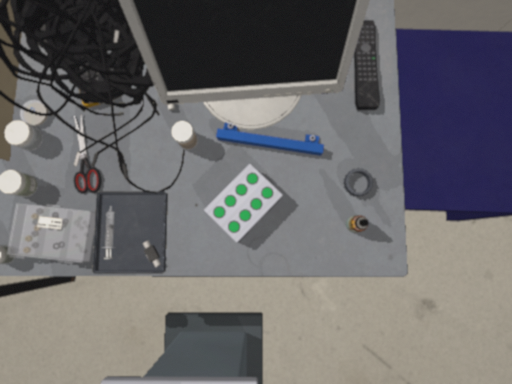

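View pics/b.png

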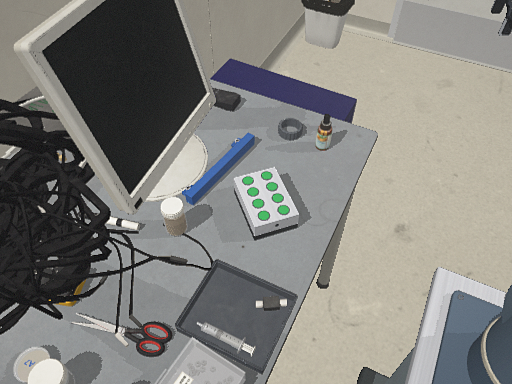

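The top view shows the block at px (243,203), its long axis running up-right. The fence goes from (218,133) to (323,149), with the jar at (184,132), the nut at (360,183) and the bottle at (358,223).

```bash
cat > h.py <<'E'
import cv2,numpy as np
def cast(c,uv,z):
    uv=np.atleast_2d(uv).astype(float);R=c['R'];o=-R.T@c['t']
    d=np.c_[(uv[:,0]-c['cx'])/c['fx'],(uv[:,1]-c['cy'])/c['fy'],np.ones(len(uv))]@R
    return (o+d*((z-o[2])/d[:,2])[:,None])[:,:2]
def hsv(c): return cv2.cvtColor(np.ascontiguousarray(c['pixels']),cv2.COLOR_RGB2HSV)
def block(c):
    h=hsv(c);m=cv2.inRange(h,(50,120,60),(80,255,255))
    n,_,s,ce=cv2.connectedComponentsWithStats(m)
    p=cast(c,ce[1:][s[1:,4]>25],50)
    ctr=p.mean(0);w,v=np.linalg.eigh(np.cov((p-ctr).T));a=v[:,1]
    if a[1]<0:a=-a
    return ctr,np.degrees(np.arctan2(-a[0],a[1])),len(p),w**.5
def fence(c):
    h=hsv(c);m=cv2.inRange(h,(105,150,90),(120,255,255))
    n,l,s,ce=cv2.connectedComponentsWithStats(m)
    # choose biggest component whose centroid lies on the bench
    best=[i for i in range(1,n) if s[i,4]>200 and 120<ce[i][0]<370]
    i=max(best,key=lambda i:s[i,4])
    v,u=np.nonzero(l==i);p=cast(c,np.c_[u,v],30)
    return p
def infence(P,F,yaw):  # yaw deg: y axis=( -sin,cos)
    t=np.radians(yaw);ex=np.array([np.cos(t),np.sin(t)]);ey=np.array([-np.sin(t),np.cos(t)])
    return np.array([(P-F)@ex,(P-F)@ey])
E
python3 - <<'E'
from h import *
c=dict(np.load('top.npz'))
print(block(c))
p=fence(c);r=cv2.minAreaRect(p.astype(np.float32));print(r,cv2.boxPoints(r))
for n,uv,z in(('jar',(184,130),77),('nut',(360,184),24),('bottle',(362,222),95)):print(n,cast(c,uv,z))
g=cast(c,[[205,208],[249,164],[282,198],[237,242]],50);print('corners',g)
# front edge fit: min x per y-bin
u=[];b=np.round(p[:,1]/6)
for k in np.unique(b):
    q=p[b==k]; u.append(q[q[:,0].argmin()])
u=np.array(u)[2:-2];f=np.polyfit(u[:,1],u[:,0],1);print('front',f,np.degrees(np.arctan(f[0])),u[:,1].min(),u[:,1].max())
E
```

```text
(array([ 508.5026934 , -130.38409927]), np.float64(46.11825868141353), 8, array([22.46233993, 38.39634508]))
((645.9576416015625, -186.0162353515625), (225.61973571777344, 34.99933624267578), 81.5610580444336) [[ 612.092   -295.0365 ]
 [ 646.71234 -300.17285]
 [ 679.8233   -76.99597]
 [ 645.20294  -71.85962]]
jar [[651.54548214 -11.71206301]]
nut [[ 549.15493356 -374.90975872]]
bottle [[ 466.43411927 -358.62889318]]
corners [[ 496.17196735  -53.6524767 ]
 [ 586.88282069 -142.57466261]
 [ 516.74531817 -209.81373945]
 [ 428.0998214  -119.12088327]]
front [1.52719545e-01 6.58559623e+02] 8.68309415875024 -283.28448581976016 -86.6819419996845
```

Call:
{"op": "play_rows", "data": {
  "deltas": [
    {"rz": 0.095, "gripper": 0},
    {"rz": 0.095, "gripper": 0},
    {"rz": 0.094, "gripper": 0},
    {"ty": -0.8, "tx": 0.22, "gripper": 0},
    {"ty": -0.8, "tx": 0.22, "gripper": 0},
    {"ty": -0.8, "tx": 0.22, "gripper": 0},
    {"ty": -0.8, "tx": 0.22, "gripper": 0},
    {"ty": -0.8, "tx": 0.22, "gripper": 0}
  ]
}}

```text
schema error: expected keys tx, ty, tz, rx, ry, rz, gripper
```

Call:
{"op": "play_rows", "data": {
  "deltas": [
    {"ty": -0.8, "tx": 0.22, "gripper": 0},
    {"ty": -0.8, "tx": 0.22, "gripper": 0},
    {"ty": -0.8, "tx": 0.22, "gripper": 0},
    {"ty": -0.8, "tx": 0.22, "gripper": 0},
    {"ty": -0.8, "tx": 0.22, "gripper": 0},
    {"ty": -0.8, "tx": 0.22, "gripper": 0},
    {"ty": -0.8, "tx": 0.22, "gripper": 0},
    {"gripper": 0}
  ]
}}

```text
schema error: expected keys tx, ty, tz, rx, ry, rz, gripper
```

Call:
{"op": "play_rows", "data": {
  "deltas": [
    {"tx": 0, "ty": 0, "tz": 0, "rx": 0, "ry": 0, "rz": 0.095, "gripper": 0},
    {"tx": 0, "ty": 0, "tz": 0, "rx": 0, "ry": 0, "rz": 0.095, "gripper": 0},
    {"tx": 0, "ty": 0, "tz": 0, "rx": 0, "ry": 0, "rz": 0.094, "gripper": 0},
    {"tx": 0.22, "ty": -0.8, "tz": 0, "rx": 0, "ry": 0, "rz": 0, "gripper": 0},
    {"tx": 0.22, "ty": -0.8, "tz": 0, "rx": 0, "ry": 0, "rz": 0, "gripper": 0},
    {"tx": 0.22, "ty": -0.8, "tz": 0, "rx": 0, "ry": 0, "rz": 0, "gripper": 0},
    {"tx": 0.22, "ty": -0.8, "tz": 0, "rx": 0, "ry": 0, "rz": 0, "gripper": 0},
    {"tx": 0.22, "ty": -0.8, "tz": 0, "rx": 0, "ry": 0, "rz": 0, "gripper": 0}
  ]
}}

```text
clock: 1.1
ee_pos: [281.0, -455.0, 231.0]
ee_rot: [[0.989, -0.151, -0.0], [-0.151, -0.989, 0.001], [-0.0, -0.0, -1.0]]
force: [0.5, 0.1, -0.0]
grip_width: -0.1
grasp_force: 0.0
```

Call:
{"op": "play_rows", "data": {
  "deltas": [
    {"tx": 0.22, "ty": -0.8, "tz": 0, "rx": 0, "ry": 0, "rz": 0, "gripper": 0},
    {"tx": 0.22, "ty": -0.8, "tz": 0, "rx": 0, "ry": 0, "rz": 0, "gripper": 0},
    {"tx": 0.22, "ty": -0.8, "tz": 0, "rx": 0, "ry": 0, "rz": 0, "gripper": 0},
    {"tx": 0.22, "ty": -0.8, "tz": 0, "rx": 0, "ry": 0, "rz": 0, "gripper": 0},
    {"tx": 0.22, "ty": -0.8, "tz": 0, "rx": 0, "ry": 0, "rz": 0, "gripper": 0},
    {"tx": 0.22, "ty": -0.8, "tz": 0, "rx": 0, "ry": 0, "rz": 0, "gripper": 0},
    {"tx": 0.22, "ty": -0.8, "tz": 0, "rx": 0, "ry": 0, "rz": 0, "gripper": 0},
    {"tx": 0, "ty": 0, "tz": 0, "rx": 0, "ry": 0, "rz": 0, "gripper": 0}
  ]
}}

```text
clock: 2.1
ee_pos: [400.1, -188.4, 231.2]
ee_rot: [[0.989, -0.145, 0.0], [-0.145, -0.989, 0.001], [-0.0, -0.001, -1.0]]
force: [0.0, -0.7, -0.2]
grip_width: -0.1
grasp_force: 0.0
```

Call:
{"op": "play_rows", "data": {
  "deltas": [
    {"tx": 0.22, "ty": -0.78, "tz": 0, "rx": 0, "ry": 0, "rz": 0, "gripper": 0},
    {"tx": 0.22, "ty": -0.78, "tz": 0, "rx": 0, "ry": 0, "rz": 0, "gripper": 0},
    {"tx": 0.22, "ty": -0.78, "tz": 0, "rx": 0, "ry": 0, "rz": 0, "gripper": 0},
    {"tx": 0.22, "ty": -0.78, "tz": 0, "rx": 0, "ry": 0, "rz": 0, "gripper": 0},
    {"tx": 0, "ty": 0, "tz": 0.9, "rx": 0, "ry": 0, "rz": 0, "gripper": 0},
    {"tx": 0, "ty": 0, "tz": 0.9, "rx": 0, "ry": 0, "rz": 0, "gripper": 0},
    {"tx": 0, "ty": 0, "tz": 0.9, "rx": 0, "ry": 0, "rz": 0, "gripper": 0},
    {"tx": 0, "ty": 0, "tz": 0.9, "rx": 0, "ry": 0, "rz": 0, "gripper": 0}
  ]
}}

```text
clock: 3.1
ee_pos: [466.0, -44.8, 50.0]
ee_rot: [[0.988, -0.152, 0.0], [-0.152, -0.988, -0.001], [0.001, 0.0, -1.0]]
force: [0.4, 0.0, -0.1]
grip_width: -0.0
grasp_force: 0.0
```

Call:
{"op": "play_rows", "data": {
  "deltas": [
    {"tx": 0, "ty": 0, "tz": 0.7, "rx": 0, "ry": 0, "rz": 0, "gripper": 0},
    {"tx": 0, "ty": 0, "tz": 0, "rx": 0, "ry": 0, "rz": 0, "gripper": 0}
  ]
}}

```text
clock: 3.35
ee_pos: [464.3, -44.5, 14.4]
ee_rot: [[0.988, -0.151, -0.005], [-0.151, -0.988, -0.0], [-0.005, 0.001, -1.0]]
force: [0.2, 0.9, 0.4]
grip_width: -0.1
grasp_force: 0.0
```

```bash
python3 - <<'E'
from station import env
from h import *
c=env.read_camera('top');print(block(c))
cv2.imwrite('pics/c.png',cv2.resize(c['pixels'][80:260,130:400,::-1],None,fx=2.5,fy=2.5))
E
```

```text
(array([ 508.46064763, -130.35408091]), np.float64(46.118281997323194), 8, array([22.4951398 , 38.44364779]))
```

View pics/c.png

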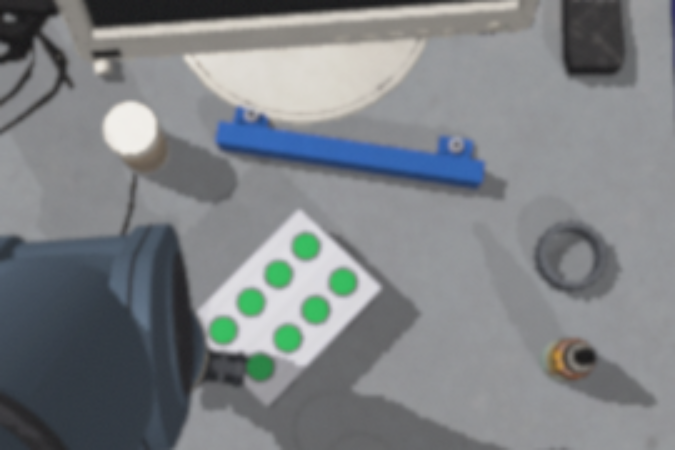

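Call:
{"op": "play_rows", "data": {
  "deltas": [
    {"tx": 0.16, "ty": 0.12, "tz": 0, "rx": 0, "ry": 0, "rz": 0, "gripper": 0},
    {"tx": 0.16, "ty": 0.12, "tz": 0, "rx": 0, "ry": 0, "rz": 0, "gripper": 0},
    {"tx": 0.16, "ty": 0.11, "tz": 0, "rx": 0, "ry": 0, "rz": 0, "gripper": 0},
    {"tx": 0.16, "ty": 0.11, "tz": 0, "rx": 0, "ry": 0, "rz": 0, "gripper": 0},
    {"tx": 0.16, "ty": 0.11, "tz": 0, "rx": 0, "ry": 0, "rz": 0, "gripper": 0},
    {"tx": 0, "ty": 0, "tz": 0, "rx": 0, "ry": 0, "rz": 0, "gripper": 0}
  ]
}}

```text
clock: 4.15
ee_pos: [502.6, -78.1, 17.4]
ee_rot: [[0.989, -0.151, 0.002], [-0.151, -0.989, 0.0], [0.002, -0.001, -1.0]]
force: [-1.1, 2.8, 1.1]
grip_width: 0.3
grasp_force: 1.2
```

```bash
cat >> h.py <<'E'
F=np.array([638,-184.]);YF=-8.6
def report(env):
    c=env.read_camera('top');b=block(c);o=env.get_obs()
    e=infence(np.array(o['ee_pos'][:2]),F,YF)
    print('n',b[2],'sd',np.round(b[3],1),'block fence xy',infence(b[0],F,YF).round(1),'rel yaw',round(b[1]-YF,1),'tcp',e.round(1),round(o['ee_pos'][2],1),'F',np.round(o['force'],1),o['clock'])
    return c
E
python3 -c "
from station import env
from h import *
report(env)"
```

```text
n 7 sd [21.5 36.4] block fence xy [-111.1   -1.1] rel yaw 59.2 tcp [-149.9   84.4] 17.2 F [-0.2  2.8  1.6] 4.2
```

```bash
cat >> h.py <<'E'
from scipy.optimize import least_squares
G=np.array([[a,b] for a in(-21,21) for b in(-48.2,-16.1,16.1,48.2)])
def block(c):
    h=hsv(c);m=cv2.inRange(h,(50,120,40),(80,255,255))
    n,_,s,ce=cv2.connectedComponentsWithStats(m)
    k=s[1:,4]>0.75*np.max(s[1:,4]);p=cast(c,ce[1:][k],50)
    def f(v):
        t=np.radians(v[2]);R=np.array([[np.cos(t),-np.sin(t)],[np.sin(t),np.cos(t)]])
        d=p[:,None]-(v[:2]+G@R.T)[None];i=np.linalg.norm(d,axis=2).argmin(1)
        return d[np.arange(len(p)),i].ravel()
    best=min((least_squares(f,[*(p.mean(0)+[dx,dy]),y]) for y in range(-20,60,10) for dx in(-12,0,12) for dy in(-12,0,12)),key=lambda r:r.cost+1e-3*np.linalg.norm(r.x[:2]-p.mean(0)))
    return best.x[:2],best.x[2],len(p),np.sqrt(2*best.cost/len(p))
E
python3 -c "
from station import env
from h import *
print(block(dict(np.load('top.npz'))))
report(env)"
```

```text
(array([ 508.5026934 , -130.38409927]), np.float64(45.91316910576973), 8, np.float64(0.16439493221597296))
n 7 sd 0.4 block fence xy [-113.9    5.9] rel yaw 45.5 tcp [-150.    84.2] 17.1 F [-0.7  2.6  0.5] 4.25
```

Call:
{"op": "play_rows", "data": {
  "deltas": [
    {"tx": -0.16, "ty": -0.1, "tz": 0, "rx": 0, "ry": 0, "rz": 0, "gripper": 0},
    {"tx": 0, "ty": 0, "tz": -0.6, "rx": 0, "ry": 0, "rz": 0, "gripper": 0},
    {"tx": 0, "ty": 0, "tz": -0.6, "rx": 0, "ry": 0, "rz": 0, "gripper": 0},
    {"tx": -0.31, "ty": 0.67, "tz": 0, "rx": 0, "ry": 0, "rz": 0, "gripper": 0},
    {"tx": -0.31, "ty": 0.67, "tz": 0, "rx": 0, "ry": 0, "rz": 0, "gripper": 0},
    {"tx": -0.31, "ty": 0.67, "tz": 0, "rx": 0, "ry": 0, "rz": 0, "gripper": 0},
    {"tx": 0, "ty": 0, "tz": 0, "rx": 0, "ry": 0, "rz": 0, "gripper": 0},
    {"tx": 0, "ty": 0, "tz": 0, "rx": 0, "ry": 0, "rz": 0, "gripper": 0}
  ]
}}

```text
clock: 5.25
ee_pos: [433.1, -163.8, 76.4]
ee_rot: [[0.989, -0.151, 0.0], [-0.151, -0.989, 0.0], [0.0, -0.0, -1.0]]
force: [0.8, 0.5, -0.1]
grip_width: -0.2
grasp_force: 0.0
```

```bash
python3 -c "
from station import env
from h import *
c=report(env);cv2.imwrite('pics/d.png',cv2.resize(c['pixels'][80:260,130:400,::-1],None,fx=2.5,fy=2.5))"
```

```text
n 4 sd 0.2 block fence xy [-90.9 -16.5] rel yaw 44.6 tcp [-205.4  -10.1] 76.4 F [ 0.4  0.2 -0.2] 5.3
```

View pics/d.png

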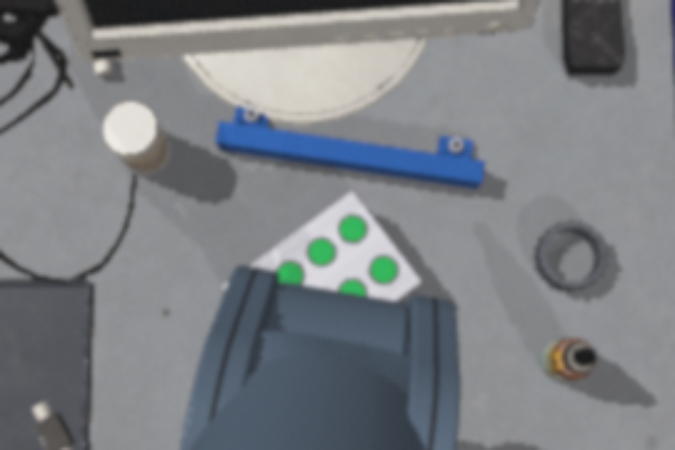

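```bash
python3 -c "
from h import *
c=dict(np.load('top.npz'))
for p in cast(c,[[270,156.8],[298,192.8],[218.8,194.8]],50): print(infence(p,F,YF))"
```

```text
[-35.37645059  -7.14049702]
[-100.62679297  -74.25135919]
[-128.93485444   84.36670468]
```

Call:
{"op": "play_rows", "data": {
  "deltas": [
    {"tx": 0, "ty": 0, "tz": 0.6, "rx": 0, "ry": 0, "rz": 0, "gripper": 0},
    {"tx": 0, "ty": 0, "tz": 0.6, "rx": 0, "ry": 0, "rz": 0, "gripper": 0},
    {"tx": 0.14, "ty": -0.14, "tz": 0, "rx": 0, "ry": 0, "rz": 0, "gripper": 0},
    {"tx": 0.14, "ty": -0.14, "tz": 0, "rx": 0, "ry": 0, "rz": 0, "gripper": 0},
    {"tx": 0.14, "ty": -0.14, "tz": 0, "rx": 0, "ry": 0, "rz": 0, "gripper": 0},
    {"tx": 0.16, "ty": -0.12, "tz": 0, "rx": 0, "ry": 0, "rz": 0, "gripper": 0},
    {"tx": 0.17, "ty": -0.1, "tz": 0, "rx": 0, "ry": 0, "rz": 0, "gripper": 0},
    {"tx": 0, "ty": 0, "tz": 0, "rx": 0, "ry": 0, "rz": 0, "gripper": 0}
  ]
}}

```text
clock: 6.3
ee_pos: [476.2, -137.5, 16.8]
ee_rot: [[0.989, -0.15, 0.002], [-0.15, -0.989, 0.0], [0.002, -0.0, -1.0]]
force: [0.1, -0.8, -0.0]
grip_width: -0.3
grasp_force: 0.1
```

```bash
python3 -c "
from station import env
from h import *
c=report(env);cv2.imwrite('pics/e.png',cv2.resize(c['pixels'][80:260,130:400,::-1],None,fx=2.5,fy=2.5))"
```

```text
n 2 sd 0.6 block fence xy [-74.5 -17.3] rel yaw 33.2 tcp [-166.8   21.4] 16.8 F [ 0.5  0.6 -0.1] 6.35
```

View pics/e.png

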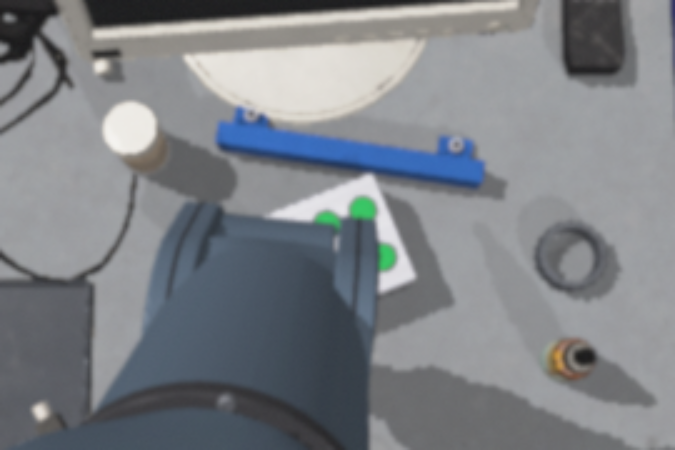

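```bash
cat >> h.py <<'E'
def report2(env):
    o=env.get_obs();e=infence(np.array(o['ee_pos'][:2]),F,YF)
    for n in('top','scene'):
        try:
            b=block(env.read_camera(n));print(n,b[2],round(b[3],1),infence(b[0],F,YF).round(1),round(b[1]-YF,1))
        except Exception as x: print(n,x)
    print('tcp',e.round(1),round(o['ee_pos'][2],1),'F',np.round(o['force'],1),o['clock'])
E
python3 -c "
from station import env
from h import *
print(block(dict(np.load('scene.npz'))))
c=dict(np.load('top.npz'))
p=[infence(p,F,YF) for p in cast(c,[[278.8,150],[296,191.2]],50)];d=p[0]-p[1];y=np.degrees(np.arctan2(d[1],d[0]));t=np.radians(y);print(p,np.hypot(*d),y,(p[0]+p[1])/2+67.5*np.array([-np.sin(t),np.cos(t)]))
report2(env)"
```

```text
(array([ 508.85548929, -133.73857082]), np.float64(45.771943552865), 7, np.float64(0.24547928690065626))
[array([-18.52318077, -22.99493881]), array([-97.99451979, -69.7903606 ])] 92.22529601784298 30.49102075048645 [-92.50857467  11.77268687]
top 1 0.0 [-31.1 -39.6] -13.9
scene 6 0.4 [-89.6   8.6] 30.8
tcp [-166.8   21.4] 16.8 F [ 0.5  0.6 -0.1] 6.35
```

Call:
{"op": "play_rows", "data": {
  "deltas": [
    {"tx": 0.17, "ty": -0.1, "tz": 0, "rx": 0, "ry": 0, "rz": 0, "gripper": 0},
    {"tx": 0.18, "ty": -0.09, "tz": 0, "rx": 0, "ry": 0, "rz": 0, "gripper": 0},
    {"tx": 0.18, "ty": -0.08, "tz": 0, "rx": 0, "ry": 0, "rz": 0, "gripper": 0},
    {"tx": 0.19, "ty": -0.06, "tz": 0, "rx": 0, "ry": 0, "rz": 0, "gripper": 0},
    {"tx": 0, "ty": 0, "tz": 0, "rx": 0, "ry": 0, "rz": 0, "gripper": 0}
  ]
}}

```text
clock: 7.08
ee_pos: [505.5, -125.1, 15.3]
ee_rot: [[0.989, -0.15, -0.014], [-0.15, -0.989, 0.003], [-0.015, -0.001, -1.0]]
force: [-20.9, 8.3, 11.1]
grip_width: 0.0
grasp_force: 9.7
```

```bash
python3 -c "
from station import env
from h import *
report2(env)"
```

```text
top 2 0.1 [-60.9 -16.2] 16.9
scene 3 0.2 [-69.4  10.9] 16.9
tcp [-139.8   38.4] 15.3 F [-20.9   8.3  11.1] 7.075
```

Call:
{"op": "play_rows", "data": {
  "deltas": [
    {"tx": 0.1, "ty": -0.03, "tz": 0, "rx": 0, "ry": 0, "rz": 0, "gripper": 0},
    {"tx": 0.1, "ty": -0.02, "tz": 0, "rx": 0, "ry": 0, "rz": 0, "gripper": 0},
    {"tx": 0, "ty": 0, "tz": 0, "rx": 0, "ry": 0, "rz": 0, "gripper": 0}
  ]
}}

```text
clock: 7.55
ee_pos: [521.3, -124.6, 15.8]
ee_rot: [[0.989, -0.15, -0.004], [-0.15, -0.989, 0.002], [-0.004, -0.001, -1.0]]
force: [-6.6, 4.6, -0.2]
grip_width: 0.2
grasp_force: 3.2
```

```bash
python3 -c "
from station import env
from h import *
report2(env)"
```

```text
top 2 0.1 [-57.6 -14.9] 8.1
scene 3 0.1 [-64.9  45.2] 8.2
tcp [-124.3   41.3] 15.8 F [-6.6  4.6 -0.2] 7.55
```

Call:
{"op": "play_rows", "data": {
  "deltas": [
    {"tx": 0.1, "ty": 0, "tz": 0, "rx": 0, "ry": 0, "rz": 0, "gripper": 0},
    {"tx": 0.1, "ty": 0, "tz": 0, "rx": 0, "ry": 0, "rz": 0, "gripper": 0},
    {"tx": 0, "ty": 0, "tz": 0, "rx": 0, "ry": 0, "rz": 0, "gripper": 0}
  ]
}}

```text
clock: 8.02
ee_pos: [529.8, -125.4, 15.6]
ee_rot: [[0.989, -0.149, -0.007], [-0.149, -0.989, 0.003], [-0.007, -0.002, -1.0]]
force: [-5.4, 6.1, -0.8]
grip_width: -0.1
grasp_force: 3.2
```

```bash
python3 -c "
from station import env
from h import *
report2(env)"
```

```text
top 2 0.1 [-54.7 -15.4] 2.9
scene 2 0.1 [-55.7  45.4] 1.7
tcp [-115.8   41.7] 15.6 F [-5.4  6.1 -0.8] 8.025
```

Call:
{"op": "play_rows", "data": {
  "deltas": [
    {"tx": -0.4, "ty": 0, "tz": 0, "rx": 0, "ry": 0, "rz": 0, "gripper": 0},
    {"tx": -0.4, "ty": 0.2, "tz": -0.5, "rx": 0, "ry": 0, "rz": 0, "gripper": 1},
    {"tx": -0.4, "ty": 0.7, "tz": -0.5, "rx": 0, "ry": 0, "rz": 0, "gripper": 1},
    {"tx": -0.4, "ty": 0.9, "tz": -0.5, "rx": 0, "ry": 0, "rz": 0, "gripper": 1},
    {"tx": 0, "ty": 0.9, "tz": -0.9, "rx": 0, "ry": 0, "rz": 0, "gripper": 1},
    {"tx": 0, "ty": 0.9, "tz": -0.9, "rx": 0, "ry": 0, "rz": 0, "gripper": 1},
    {"tx": 0, "ty": 0.9, "tz": -0.5, "rx": 0, "ry": 0, "rz": 0, "gripper": 1},
    {"tx": 0, "ty": 0.9, "tz": 0, "rx": 0, "ry": 0, "rz": 0, "gripper": 1}
  ]
}}

```text
clock: 9.12
ee_pos: [414.5, -383.6, 207.6]
ee_rot: [[0.988, -0.151, 0.005], [-0.151, -0.988, -0.003], [0.005, 0.003, -1.0]]
force: [0.9, -0.1, -0.9]
grip_width: 85.1
grasp_force: 0.0
```

```bash
python3 -c "
from station import env
from h import *
report2(env)
c=env.read_camera('top');cv2.imwrite('pics/f.png',cv2.resize(c['pixels'][80:260,130:400,::-1],None,fx=2.9,fy=2.9))"
```

```text
top 8 0.3 [-55.5  16.3] 2.1
scene 8 0.3 [-54.4  12.9] 2.1
tcp [-191.1 -230.8] 207.6 F [ 0.9 -0.1 -0.9] 9.125
```

View pics/f.png

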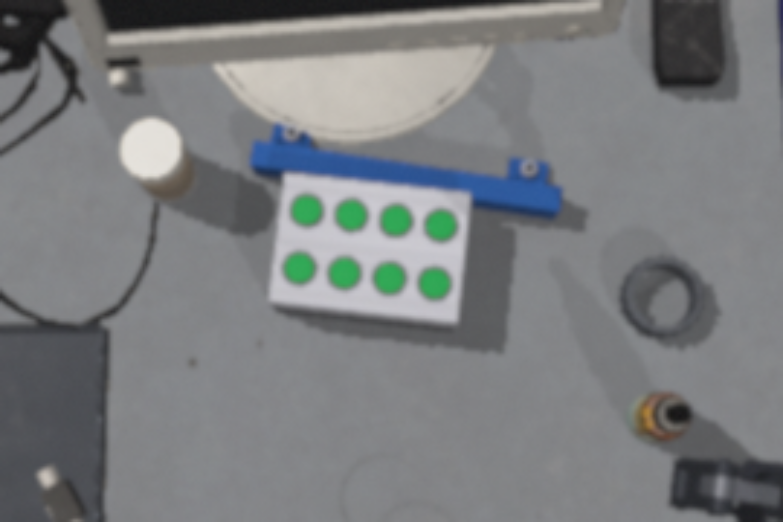

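Call:
{"op": "play_rows", "data": {
  "deltas": [
    {"tx": 0.1, "ty": -0.82, "tz": 0, "rx": 0, "ry": 0, "rz": 0, "gripper": 1},
    {"tx": 0.15, "ty": -0.82, "tz": 0, "rx": 0, "ry": 0, "rz": 0, "gripper": 1},
    {"tx": 0.15, "ty": -0.82, "tz": 0, "rx": 0, "ry": 0, "rz": 0, "gripper": 1},
    {"tx": 0.15, "ty": -0.82, "tz": 0, "rx": 0, "ry": 0, "rz": 0, "gripper": 1},
    {"tx": 0.15, "ty": -0.82, "tz": 0.4, "rx": 0, "ry": 0, "rz": 0, "gripper": 1},
    {"tx": 0.15, "ty": -0.82, "tz": 0.6, "rx": 0, "ry": 0, "rz": 0, "gripper": 1},
    {"tx": 0, "ty": 0, "tz": 0.8, "rx": 0, "ry": 0, "rz": 0, "gripper": 1},
    {"tx": 0, "ty": 0, "tz": 0, "rx": 0, "ry": 0, "rz": 0, "gripper": 1}
  ]
}}

```text
clock: 10.28
ee_pos: [491.0, -142.4, 112.8]
ee_rot: [[0.989, -0.148, -0.005], [-0.148, -0.989, 0.002], [-0.005, -0.001, -1.0]]
force: [0.1, -0.6, 0.6]
grip_width: 85.6
grasp_force: 0.0
```

```bash
python3 -c "
from station import env
from h import *
report2(env)"
```

```text
top zero-size array to reduction operation maximum which has no identity
scene 6 0.3 [-54.4  13. ] 2.2
tcp [-151.6   19.2] 112.8 F [ 0.1 -0.6  0.6] 10.275
```

Call:
{"op": "play_rows", "data": {
  "deltas": [
    {"tx": 0, "ty": 0, "tz": 0.7, "rx": 0, "ry": 0, "rz": 0, "gripper": 1},
    {"tx": 0, "ty": 0, "tz": 0.7, "rx": 0, "ry": 0, "rz": 0, "gripper": 1},
    {"tx": 0, "ty": 0, "tz": 0.7, "rx": 0, "ry": 0, "rz": 0, "gripper": 1},
    {"tx": 0.2, "ty": 0, "tz": 0, "rx": 0, "ry": 0, "rz": 0, "gripper": 1},
    {"tx": 0.2, "ty": 0, "tz": 0, "rx": 0, "ry": 0, "rz": 0, "gripper": 1},
    {"tx": 0.12, "ty": 0, "tz": 0, "rx": 0, "ry": 0, "rz": 0, "gripper": 1},
    {"tx": 0.1, "ty": 0, "tz": 0, "rx": 0, "ry": 0, "rz": 0, "gripper": 1},
    {"tx": 0, "ty": 0, "tz": 0, "rx": 0, "ry": 0, "rz": 0, "gripper": 1}
  ]
}}

```text
clock: 11.38
ee_pos: [523.8, -149.0, 10.2]
ee_rot: [[0.989, -0.151, 0.001], [-0.151, -0.989, -0.0], [0.001, 0.0, -1.0]]
force: [-0.8, 0.5, 0.4]
grip_width: 85.1
grasp_force: 0.0
```

```bash
python3 -c "
from station import env
from h import *
report2(env)"
```

```text
top zero-size array to reduction operation maximum which has no identity
scene 4 0.4 [-54.3  13.3] 1.6
tcp [-118.1   17.5] 10.2 F [-0.8  0.5  0.4] 11.375
```

Call:
{"op": "play_rows", "data": {
  "deltas": [
    {"tx": 0, "ty": 0, "tz": 0.1, "rx": 0, "ry": 0, "rz": 0, "gripper": 1},
    {"tx": 0.06, "ty": 0, "tz": 0, "rx": 0, "ry": 0, "rz": 0, "gripper": 1},
    {"tx": 0.06, "ty": 0, "tz": 0, "rx": 0, "ry": 0, "rz": 0, "gripper": 1},
    {"tx": 0, "ty": 0, "tz": 0, "rx": 0, "ry": 0, "rz": 0, "gripper": 1}
  ]
}}

```text
clock: 11.98
ee_pos: [528.7, -149.3, 4.4]
ee_rot: [[0.989, -0.15, -0.001], [-0.15, -0.989, 0.001], [-0.002, -0.0, -1.0]]
force: [-3.0, 2.3, -1.4]
grip_width: 85.8
grasp_force: 1.4
```

Call:
{"op": "play_rows", "data": {
  "deltas": [
    {"tx": 0.05, "ty": 0, "tz": 0, "rx": 0, "ry": 0, "rz": 0, "gripper": 1},
    {"tx": 0.03, "ty": 0, "tz": 0, "rx": 0, "ry": 0, "rz": 0, "gripper": 1},
    {"tx": 0, "ty": 0, "tz": 0, "rx": 0, "ry": 0, "rz": 0, "gripper": 1}
  ]
}}

```text
clock: 12.35
ee_pos: [530.7, -149.4, 4.4]
ee_rot: [[0.989, -0.15, -0.005], [-0.15, -0.989, 0.001], [-0.005, -0.001, -1.0]]
force: [-9.2, 4.9, 4.2]
grip_width: 85.4
grasp_force: 4.7
```

```bash
python3 -c "
from station import env
from h import *
report2(env)"
```

```text
top zero-size array to reduction operation maximum which has no identity
scene 4 0.6 [-51.3  44.9] -1.6
tcp [-111.2   18.1] 4.4 F [-9.2  4.9  4.2] 12.35
```

Call:
{"op": "play_rows", "data": {
  "deltas": [
    {"tx": 0.06, "ty": 0, "tz": 0, "rx": 0, "ry": 0, "rz": 0, "gripper": 1},
    {"tx": 0, "ty": 0, "tz": 0, "rx": 0, "ry": 0, "rz": 0, "gripper": 1}
  ]
}}

```text
clock: 12.7
ee_pos: [530.6, -149.5, 4.3]
ee_rot: [[0.989, -0.151, -0.01], [-0.151, -0.989, 0.002], [-0.01, -0.0, -1.0]]
force: [-19.2, 7.9, 13.7]
grip_width: 85.3
grasp_force: 9.7
```

Call:
{"op": "play_rows", "data": {
  "deltas": [
    {"tx": 0.06, "ty": 0, "tz": 0, "rx": 0, "ry": 0, "rz": 0, "gripper": 1},
    {"tx": 0, "ty": 0, "tz": 0, "rx": 0, "ry": 0, "rz": 0, "gripper": 1}
  ]
}}

```text
clock: 12.95
ee_pos: [530.5, -149.5, 4.1]
ee_rot: [[0.988, -0.151, -0.016], [-0.151, -0.989, 0.002], [-0.016, -0.0, -1.0]]
force: [-26.8, 9.6, 21.3]
grip_width: 85.9
grasp_force: 14.3
```

Movement has stopped and force is rising, so the block is against the fence. I'll draw the hand back and check.

Call:
{"op": "play_rows", "data": {
  "deltas": [
    {"tx": -0.3, "ty": 0, "tz": 0, "rx": 0, "ry": 0, "rz": 0, "gripper": 1},
    {"tx": -0.4, "ty": 0.0, "tz": -0.3, "rx": 0, "ry": 0, "rz": 0, "gripper": 1},
    {"tx": -0.5, "ty": 0.2, "tz": -0.6, "rx": 0, "ry": 0, "rz": 0, "gripper": 1},
    {"tx": -0.4, "ty": 0.8, "tz": -0.7, "rx": 0, "ry": 0, "rz": 0, "gripper": 1},
    {"tx": 0, "ty": 0.9, "tz": -0.9, "rx": 0, "ry": 0, "rz": 0, "gripper": 1},
    {"tx": 0, "ty": 0.9, "tz": -0.9, "rx": 0, "ry": 0, "rz": 0, "gripper": 1},
    {"tx": 0, "ty": 0.9, "tz": -0.5, "rx": 0, "ry": 0, "rz": 0, "gripper": 1},
    {"tx": 0, "ty": 0.9, "tz": 0, "rx": 0, "ry": 0, "rz": 0, "gripper": 1}
  ]
}}

```text
clock: 13.95
ee_pos: [426.6, -367.9, 201.1]
ee_rot: [[0.988, -0.152, 0.005], [-0.152, -0.988, -0.004], [0.006, 0.003, -1.0]]
force: [1.1, 0.5, -1.0]
grip_width: 85.7
grasp_force: 0.0
```

```bash
python3 -c "
from station import env
from h import *
report2(env)
c=env.read_camera('top')
ims=[]
cv2.imwrite('pics/g.png',cv2.resize(c['pixels'][115:205,190:340,::-1],None,fx=5,fy=5,interpolation=cv2.INTER_CUBIC))
for n in('top','scene'):
  c=env.read_camera(n);z=c['z_map'];v,u=np.nonzero(z>0);Z=z[v,u]
  P=(np.c_[(u-c['cx'])/c['fx']*Z,(v-c['cy'])/c['fy']*Z,Z]-c['t'])@c['R']
  hh=hsv(c)[v,u]
  k=(P[:,0]>450)&(P[:,0]<720)&(P[:,1]>-330)&(P[:,1]<-50)
  fe=P[k&(hh[:,0]>104)&(hh[:,0]<121)&(hh[:,1]>150)&(abs(P[:,2]-30)<4)]
  bl=P[k&(hh[:,1]<60)&(hh[:,2]>130)&(abs(P[:,2]-50)<4)]
  for a in(fe,bl): print(n,len(a),cv2.minAreaRect(a[:,:2].astype(np.float32)),np.percentile(a[:,2],[5,50,95]).round(1))
"
```

```text
top 8 0.2 [-53.2  15.6] -0.1
scene 8 0.2 [-52.   12.1] -0.1
tcp [-181.5 -213.5] 201.1 F [ 1.1  0.5 -1. ] 13.95
top 662 ((642.1997680664062, -185.21603393554688), (225.77508544921875, 20.306446075439453), 81.13723754882812) [27.5 29.9 32.3]
top 2248 ((587.7232055664062, -160.52276611328125), (134.99803161621094, 95.27813720703125), 81.44314575195312) [47.6 49.9 52.2]
scene 262 ((641.6797485351562, -186.40908813476562), (228.45326232910156, 20.17658805847168), 80.7536849975586) [28.1 30.4 32.6]
scene 1548 ((587.6809692382812, -162.25216674804688), (136.84579467773438, 96.92564392089844), 81.05599212646484) [48.1 50.4 52.5]
```

View pics/g.png

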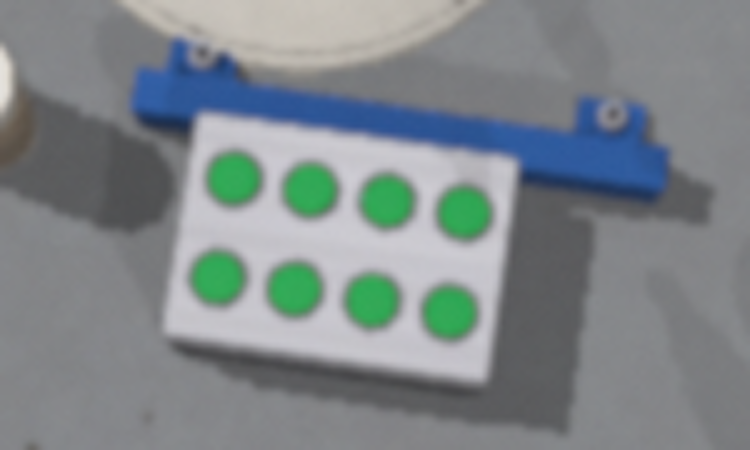

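The block's centre is 57.6 mm from the bar's centre line (57.5 mm when flush), parallel within 0.3° and about 16 mm off the fence's middle. The hand is clear.

```bash
python3 -c "
from station import env
print(env.finish_job())"
```

```text
the job is handed in; nothing more can be done
None
```

I handed the job in with the block's long side flush along the fence (parallel within about 0.3°, about 16 mm off its middle), the hand clear and the bystanders not touched; the hand-in returned no verdict.

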